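# Put the resin tins back into the divided crate

### The arm

A 6-joint arm with a two-finger parallel gripper is mounted at the origin on the work surface. World frame = base frame: x ahead of the robot, y to its left, z up, the work surface at z = 0. Lengths are in m, angles in rad, forces in N, time in s.
With the tool pointing down it reaches from about 0.4 to 0.925 m from the base axis. Payload 3.4 kg.
Tool frame: the origin (TCP) lies midway between the tips of the shut fingers; the grasp point (between the pads) lies 19 mm behind it; z points along the fingers, y is the line along which they close (so a half turn about z gives the same grasp; the last joint's range is limited). The gripper opens to 85 mm and grips with 20 to 120 N. Pads are 22 mm wide; open, the fingers measure 114 mm over their backs; the gripper's body (76 mm by 85 mm) begins 54 mm behind the grasp point. The pads swing forward as they close: fully open they stand 13 mm farther back than shut.
Start: joints at [-0.073, 0.307, 1.506, -0, 1.328, -0.073], TCP at [0.575, -0, 0.231] pointing down, gripper open.
Joint ranges: [-3.12, 3.12], [-1.05, 2.28], [0.14, 2.33], [-1.42, 4.57], [0.1, 2.73], [-2.68, 2.68]. Speed limits (rad/s): [2.57, 2.57, 3.14, 3.14, 3.14, 3.14].

### API

Orientations are given as a rotation vector (axis times angle).
In Python, from bench import * gives the robot as it stands.
- The arm moves only by the tool apply_moves, never from a script. Its argument "plan" is a list of rows, each an object of numbers: "tx", "ty", "tz": the shift along the tool's x, y, z each as a share of 4 cm, from -1 to 1; "spin": the turn about the tool's z as a share of 8 degrees, from -1 to 1. In form: [{"tx": .., "ty": .., "tz": .., "spin": ..}, ...]. A call has 1 to 12 rows; each row shifts and turns the commanded pose from where the row before left it, along the tool's axes as they then stand; what a row does not reach is not made up. A row lasts 1/8 s, in which the tool goes at most 62.5 mm and 10.7 degrees, less where a joint would pass 70% of its speed; a pose out of reach is approached as far as the arm can. A call with a number of a shift or a turn outside -1 to 1 is refused whole. A call with a gripper value outside its range is refused whole. "gripper" is the opening, from 0 (shut) to 1 (fully open), set as the call begins (left out, the last holds). The fingers move at their own pace and stop on an object; "force" is the grip in N (left out, the last holds). Time passes only in rows, so rows that do not move let the fingers close. It gives the time, the measured TCP pose, the force, the opening and the grip force at its end, in the units of the state.
- get_obs(): the state, without advancing time (a new reading comes with each control period).
- read_camera(name): name is "scene" or "side" or "wrist"; returns the picture (480x640x3 uint8, red, green, blue); there is no depth.
- camera_info(name): a dict with "fovy" (degrees; the focal length in pixels is half the picture's height over the tangent of half this angle, whatever the lens; pixels are square), "cx", "cy" (the principal point, pixels), "cam_to_world" (4x4, takes a point from camera to world coordinates). Camera axes: x right, y down, z forward; pixel columns grow to the right and rows downward; lengths in m; the calibration is good to about 2 mm. A picture is of the moment at which its call begins: read the wrist's pose just before it. camera_info takes no time and is no camera call; for the wrist camera it gives the pose at the moment of the call.
- job_done(): hands the job in; it is judged then, once.
The state is a dict: "time_s": time; "joint_pos": joint angles; "joint_velocities": joint speeds; "effort": joint torques, N m; "position": TCP position; "tool_rot": TCP orientation; "contact_force": force on the tool from outside, world axes, zero at the start; "wrist_torque": the same for the moment, N m; "width": finger opening in m; "gripper_force": force on a finger pad.
Only numpy, scipy, OpenCV 4.12 (cv2) and the standard library are available. Lean on these libraries where they do the work, as an engineer would, in place of code of your own. Each camera call takes 0.05 s, during which the arm holds its last target. There are 200 camera calls.

### The job

Tidy the laminating bench: take the laminating roller that was left in one bay of the divided crate and lay it flat in the grey tool tray, and slide the tall tin and the squat tub upright along the bench into the crate's two bays without a jar, one per bay, each all the way in so that it does not stick out at the front. They are too wide to grip: push them, do not lift them off the bench or tip them over, and leave the jar that is already in the crate, the mixing cup, the sanding block and the hammer where they are.

Things in the scene. Friction and masses are not known exactly. Their poses are not given: they have to be found in the camera images.
- crate: Plywood crate fixed to the bench, 368 mm wide (y), 60 mm high. Origin: centre of the middle bay, at bench height. No bottom (things stand on the bench) and no front: bays open to -x. In its frame: front edge x = -60 mm, inner face of back wall x = +56 mm; three bays, 112 mm clear width, centred on y = +120, 0, -120 mm; walls 8 mm thick.
- tall_tin: Round steel tin with a paper label, 92 mm diameter, 90 mm high, about 0.75 kg. Origin: centre of its underside, z up.
- squat_tub: Round white tub with a grey lid, 96 mm diameter, 68 mm high, about 0.5 kg. Origin: centre of its underside, z up.
- parked_jar: Amber glass jar with a black cap, 76 mm diameter, 120 mm high, already standing in one of the bays (any of the three); stays there. Origin: centre of its underside.
- roller: Laminating roller, 135 mm long, 0.13 kg, lying with its head in a bay, the wooden handle sticking out at the front by about 62 mm. Origin: on its underside below the head's middle. Head: grooved aluminium cylinder, diameter 26, length 60 mm along y. The handle runs to -x: 24 mm wide, 26 mm high, from x = -32 to -122 mm.
- roller_head (a point): Middle of the roller's head, 13 mm above its underside.
- roller_grip (a point): Point on the axis of the roller's handle outside the crate, 92 mm from the head's middle and 13 mm above the underside.
- roller_end (a point): Free end of the roller's handle, 122 mm from the head's middle.
- tray: Low open grey tool tray fixed to the bench at the left or the right, 230 mm (its x) by 150 mm (its y), 25 mm high, walls and floor 5 mm thick. Origin: centre of its underside. A red parts organiser of the same outline, 47 mm high, is fixed on the other side.
- cup: Bystander: white mixing cup, 56 mm diameter, 55 mm high. Origin: centre of its underside.
- sanding_block: Bystander: cork sanding block with rubber sole, 110 x 60 x 38 mm. Origin: centre of its underside.
- hammer: Bystander: hammer lying on the bench near the robot's left. Origin: near its middle, underside.
There are look-alikes about, which are no part of the job. Leave any red look-alike of the squat_tub alone.

How it is judged:
At the end, for the whole second after the job is handed in: Tin and tub stand upright (0.1 rad) on the bench, one in each bay without the jar, sticking out of it at most 4 mm; the roller lies flat inside the tray, wholly within its walls; the jar is upright, within 30 mm of its start; all at rest (x of tall_tin in the frame of crate between -0.018 and 0.02 m and y of tall_tin in the frame of crate between -0.14 and 0.14 m and height (world z) of each of tall_tin, squat_tub below 0.01 m and angle between each of tall_tin, squat_tub, parked_jar's own z axis and vertical below 0.1 rad and linear speed of each of tall_tin, squat_tub, roller below 0.02 m/s and x of squat_tub in the frame of crate between -0.016 and 0.02 m and y of squat_tub in the frame of crate between -0.14 and 0.14 m and x of roller_head in the frame of tray between -0.112 and 0.112 m and y of roller_head in the frame of tray between -0.072 and 0.072 m and z of each of roller_head, roller_end in the frame of tray below 0.035 m and x of roller_end in the frame of tray between -0.112 and 0.112 m and y of roller_end in the frame of tray between -0.072 and 0.072 m and distance of parked_jar from where it was at the start of the episode below 0.03 m); the robot touches nothing.
It fails at once if the tall tin or the squat tub is lifted off the bench or tipped over (height (world z) of any of tall_tin, squat_tub above 0.025 m or angle between any of tall_tin, squat_tub's own z axis and vertical above 0.4 rad).
It fails at once if the parked jar is moved by more than 30 mm or tipped (distance of parked_jar from where it was at the start of the episode above 0.03 m or angle between parked_jar's own z axis and vertical above 0.4 rad).
It fails at once if a bystander is moved by more than 30 mm (distance of any of cup, sanding_block, hammer from where it was at the start of the episode above 0.03 m).
It also fails if it takes over 70 s, if anything falls off the work surface, if the arm or the gripper's body presses on something with over 40 N, if the wrist force passes 120 N, or if a joint passes its speed limit or range.

## Working session

There is one attempt and no reset: what is moved stays moved. The work goes in short steps, Python scripts to look and compute and a tool call to move; the robot and the scene stay as the last step left them, time stands still between calls to the robot, and variables do not carry over. Pictures are saved under pics/ and viewed, at most 10 in all, crops included, and the job is handed in when it is done.

Besides the shell and the picture viewer there is one more tool, called as a command line: name --argument value ..., lists and objects as JSON in quotes. apply_moves: Moves the arm, as the interface text tells. Its arguments: {"type":"object","properties":{"plan":{"type":"array"},"gripper":{"type":"number"},"force":{"type":"number"}},"required":["plan"]}

```bash
mkdir -p pics; ls; cat > h.py <<'E'
import numpy as np, cv2
from bench import *
def snap(n):
    ci=camera_info(n); im=read_camera(n); return im,ci
def ray(ci,u,v):
    T=np.array(ci["cam_to_world"]); f=240/np.tan(np.radians(ci["fovy"])/2)
    d=T[:3,:3]@np.array([(u-ci["cx"])/f,(v-ci["cy"])/f,1.]); return T[:3,3],d/np.linalg.norm(d)
def onz(ci,u,v,z):
    o,d=ray(ci,u,v); return o+d*(z-o[2])/d[2]
def tri(r1,r2):
    (o1,d1),(o2,d2)=r1,r2
    A=np.stack([d1,-d2],1); s=np.linalg.lstsq(A,o2-o1,rcond=None)[0]
    p,q=o1+s[0]*d1,o2+s[1]*d2; return (p+q)/2,np.linalg.norm(p-q)
def proj(ci,p):
    T=np.array(ci["cam_to_world"]); f=240/np.tan(np.radians(ci["fovy"])/2)
    c=T[:3,:3].T@(np.asarray(p)-T[:3,3]); return c[0]/c[2]*f+ci["cx"],c[1]/c[2]*f+ci["cy"]
def save(n,im): cv2.imwrite("pics/"+n+".png",im[:,:,::-1])
E
python3 - <<'E'
from h import *
for n in ("scene","side","wrist"):
    im,ci=snap(n); save(n+"0",im); np.save("pics/%s0.npy"%n,im); print(n,ci["fovy"],ci["cx"],ci["cy"],np.round(ci["cam_to_world"],3).tolist())
print(get_obs())
E
```

```text
pics
scene 51.503988609027594 318.2349296762301 237.54415749212313 [[-0.221, 0.821, -0.527, 1.041], [0.975, 0.195, -0.106, 0.087], [0.015, -0.537, -0.843, 1.023], [0.0, 0.0, 0.0, 1.0]]
side 52.657516509051526 320.79774089509704 247.05172964128525 [[-0.996, -0.064, 0.058, 0.362], [-0.084, 0.532, -0.843, 0.966], [0.023, -0.844, -0.535, 0.672], [0.0, 0.0, 0.0, 1.0]]
wrist 65.64514622665799 315.73538380488213 236.33361117777602 [[1.0, 0.001, -0.001, 0.574], [0.0, -0.964, -0.266, 0.067], [-0.001, 0.266, -0.964, 0.373], [0.0, 0.0, 0.0, 1.0]]
{'time_s': 0.15, 'joint_pos': array([-7.35133708e-02,  3.07420904e-01,  1.50737880e+00, -7.69187902e-06,
        1.32843557e+00, -7.34861122e-02]), 'joint_velocities': array([-2.73924475e-05, -3.04392706e-03, -4.90105895e-03,  1.04304693e-03,
       -1.47106084e-03,  1.73377789e-03]), 'effort': array([ 7.71606137e-04, -4.57977819e+01, -2.52218986e+01, -9.54763436e-05,
        8.49722768e-03, -4.89260890e-05]), 'position': array([5.74452193e-01, 5.35190727e-06, 2.30579295e-01]), 'tool_rot': array([-2.22059340e+00, -2.22053698e+00,  1.69379654e-03]), 'contact_force': array([-0.19549274,  0.32355545,  0.55006537]), 'wrist_torque': array([-0.06259033, -0.01402016,  0.01042445]), 'gripper_force': 0.0, 'width': 0.08514945483688864}
```

View pics/scene0.png

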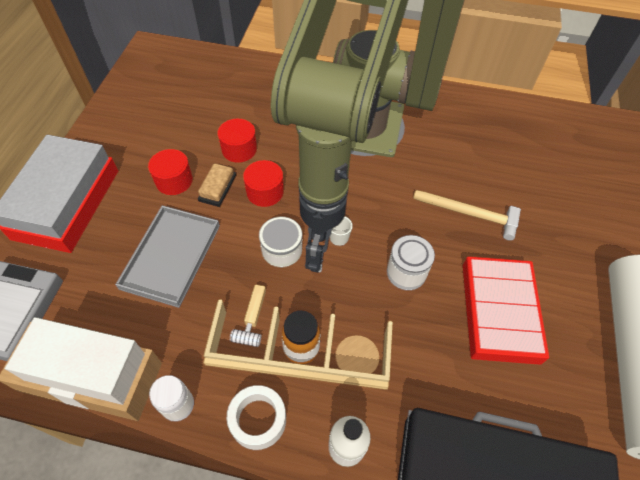

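View pics/side0.png

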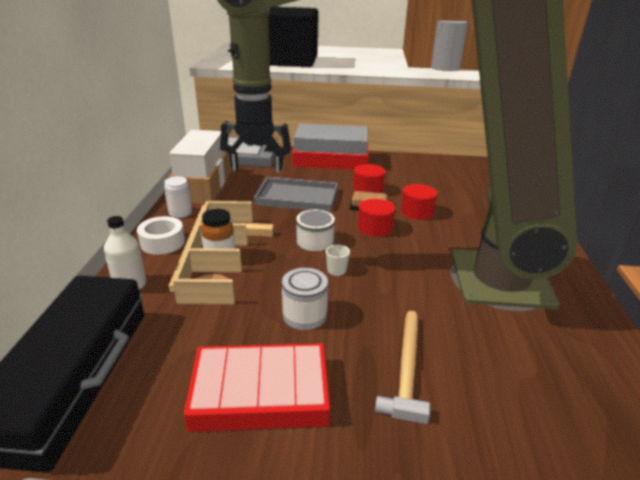

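View pics/wrist0.png

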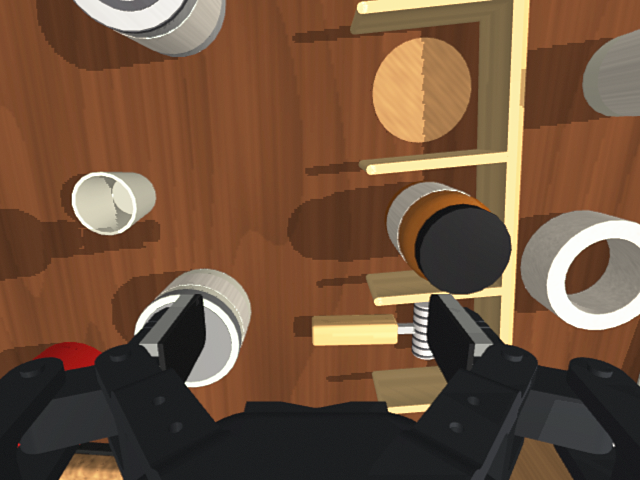

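```bash
cat > m.py <<'E'
from h import *
sc=np.load("pics/scene0.npy"); si=np.load("pics/side0.npy"); cs=camera_info("scene"); cd=camera_info("side")
# rough points on planes
P=dict(tin_top=(412,250,.09),tub_top=(281,233,.068),jar_top=(301,325,.12),cup_top=(341,224,.055),handle_end=(258,290,.013),head=(246,339,.013),cork=(357,357,0),
 tray_a=(170,208,.025),tray_b=(218,224,.025),tray_c=(177,303,.025),tray_d=(120,283,.025),crR=(205,356,.06),crL=(388,378,.06),crFR=(219,303,.06),crFL=(390,323,.06),org1=(468,260,.047),block=(216,182,.038),ham1=(418,195,.02),ham2=(512,222,.02),r1=(263,176,.068),r2=(170,165,.068),r3=(238,132,.068))
for k,(u,v,z) in P.items(): print(k,np.round(onz(cs,u,v,z),3))
for k,(u,v,z) in dict(tin=(305,284,.09),tub=(315,220,.068),jar=(217,217,.12),cup=(338,254,.055),hend=(272,230,.013)).items(): print("side",k,np.round(onz(cd,u,v,z),3))
E
python3 m.py
```

```text
tin_top [0.443 0.178 0.09 ]
tub_top [ 0.452 -0.118  0.068]
jar_top [ 0.68  -0.014  0.12 ]
cup_top [0.387 0.009 0.055]
handle_end [ 0.578 -0.141  0.013]
head [ 0.695 -0.133  0.013]
cork [0.676 0.105 0.   ]
tray_a [ 0.418 -0.412  0.025]
tray_b [ 0.436 -0.282  0.025]
tray_c [ 0.654 -0.301  0.025]
tray_d [ 0.637 -0.442  0.025]
crR [ 0.764 -0.191  0.06 ]
crL [0.725 0.17  0.06 ]
crFR [ 0.648 -0.201  0.06 ]
crFL [0.61  0.157 0.06 ]
org1 [0.412 0.309 0.047]
block [ 0.324 -0.324  0.038]
ham1 [0.231 0.179 0.02 ]
ham2 [0.261 0.414 0.02 ]
r1 [ 0.301 -0.205  0.068]
r2 [ 0.321 -0.44   0.068]
r3 [ 0.173 -0.31   0.068]
side tin [0.445 0.192 0.09 ]
side tub [ 0.453 -0.11   0.068]
side jar [ 0.673 -0.003  0.12 ]
side cup [0.387 0.021 0.055]
side hend [ 0.571 -0.139  0.013]
```

```bash
cat > m2.py <<'E'
from h import *
ims={n:np.load(f"pics/{n}0.npy") for n in ("scene","side","wrist")}; ci={n:camera_info(n) for n in ims}
sc,si,w=ims["scene"],ims["side"],ims["wrist"]
def px(n,pts): print(n,[(p,ims[n][p[1],p[0]].tolist()) for p in pts])
px("wrist",[(515,100),(507,380),(445,160),(430,87),(355,330),(425,330),(450,30),(200,340),(240,300),(110,200)])
px("scene",[(281,232),(281,245),(266,228),(300,225),(412,250),(425,245),(256,300),(246,339),(300,370),(145,255),(170,208)])
px("side",[(315,220),(305,284),(305,275),(260,231),(295,195),(300,219)])
hsv={n:cv2.cvtColor(i,cv2.COLOR_RGB2HSV) for n,i in ims.items()}
def comps(n,m,mn=150):
    k,l,s,c=cv2.connectedComponentsWithStats(m.astype(np.uint8))
    for i in range(1,k):
        if s[i,4]>mn: 
            r=cv2.minAreaRect(np.argwhere(l==i)[:,::-1].astype(np.float32)); print(n,s[i].tolist(),np.round(c[i],1),np.round(cv2.boxPoints(r)).astype(int).tolist())
for n in ims:
    h,s,v=cv2.split(hsv[n]); print("yellow"); comps(n,(h>15)&(h<32)&(s>60)&(v>190))
    print("white/grey"); comps(n,(s<40)&(v>110)&(v<256),300)
E
python3 m2.py
```

```text
wrist [((515, 100), [252, 238, 172]), ((507, 380), [32, 33, 35]), ((445, 160), [253, 239, 173]), ((430, 87), [175, 128, 80]), ((355, 330), [253, 240, 160]), ((425, 330), [255, 255, 255]), ((450, 30), [90, 53, 33]), ((200, 340), [22, 23, 23]), ((240, 300), [213, 204, 187]), ((110, 200), [215, 210, 186])]
scene [((281, 232), [164, 162, 161]), ((281, 245), [164, 162, 161]), ((266, 228), [165, 162, 161]), ((300, 225), [103, 71, 52]), ((412, 250), [216, 213, 210]), ((425, 245), [186, 183, 181]), ((256, 300), [246, 220, 158]), ((246, 339), [241, 245, 250]), ((300, 370), [220, 190, 135]), ((145, 255), [166, 164, 163]), ((170, 208), [162, 160, 159])]
side [((315, 220), [138, 134, 134]), ((305, 284), [208, 202, 197]), ((305, 275), [202, 197, 191]), ((260, 231), [158, 123, 81]), ((295, 195), [134, 134, 130]), ((300, 219), [171, 166, 156])]
yellow
scene [546, 0, 94, 14, 674] [607.    4.2] [[546, 0], [639, 0], [639, 13], [546, 13]]
scene [240, 6, 44, 48, 1101] [261.1  31.8] [[240, 47], [246, 4], [289, 10], [283, 53]]
scene [462, 8, 100, 20, 572] [510.8  17.4] [[462, 13], [462, 7], [562, 22], [56
[... 4215 characters left out ...]
583, 30], [639, 30], [639, 115], [583, 115]]
wrist [72, 172, 83, 63, 4063] [111.8 200.7] [[72, 172], [154, 172], [154, 234], [72, 234]]
wrist [387, 183, 70, 69, 1120] [408.2 205. ] [[370, 225], [428, 164], [456, 190], [399, 251]]
wrist [521, 211, 119, 119, 9917] [585.1 269. ] [[521, 211], [639, 211], [639, 329], [521, 329]]
wrist [134, 269, 117, 75, 2746] [202.7 295.8] [[134, 334], [140, 263], [253, 273], [247, 344]]
wrist [440, 294, 43, 39, 499] [460.9 314.4] [[438, 297], [447, 289], [482, 332], [474, 339]]
wrist [184, 298, 57, 89, 2653] [215.2 347.1] [[184, 385], [203, 298], [249, 308], [229, 395]]
wrist [398, 323, 29, 18, 301] [413.  330.6] [[396, 332], [399, 319], [430, 328], [426, 341]]
```

```bash
cat > m3.py <<'E'
from h import *
ims={n:np.load(f"pics/{n}0.npy") for n in ("scene","side","wrist")}; ci={n:camera_info(n) for n in ims}
hsv={n:cv2.cvtColor(i,cv2.COLOR_RGB2HSV) for n,i in ims.items()}
Y=[];print("crate walls from wrist, z=.06")
for u,v in [(358,8),(366.5,170),(374,301.5),(388,410.5)]: Y.append(onz(ci["wrist"],u,v,.06)); print(np.round(Y[-1],4))
print("walls scene")
for u,v in [(220,302),(275,309),(332,316),(390,322)]: print(np.round(onz(ci["scene"],u,v,.06),4))
# wall tips triangulated
for a,b in zip([(358,8),(366.5,170),(374,301.5),(388,410.5)],[(390,322),(332,316),(275,309),(220,302)]):
    print("tri",np.round(tri(ray(ci["wrist"],*a),ray(ci["scene"],*b)),4) if 0 else [np.round(x,4) for x in tri(ray(ci["wrist"],*a),ray(ci["scene"],*b))])
def ell(n,m,box):
    x0,y0,x1,y1=box; k=np.zeros(m.shape,np.uint8); k[y0:y1,x0:x1]=m[y0:y1,x0:x1]
    c=max(cv2.findContours(k,cv2.RETR_EXTERNAL,cv2.CHAIN_APPROX_NONE)[0],key=cv2.contourArea); return cv2.fitEllipse(cv2.convexHull(c))
s,d,w=hsv["scene"],hsv["side"],hsv["wrist"]
lid=(s[...,1]<15)&(abs(s[...,2].astype(int)-165)<14)
e=ell("scene",lid,(250,205,310,275)); print("tub lid scene",e)
lid2=(d[...,1]<25)&(d[...,2]<150)&(d[...,2]>115); e2=ell("side",lid2,(295,205,338,240)); print("lid side",e2)
p=tri(ray(ci["scene"],*e[0]),ray(ci["side"],*e2[0])); print("TUB",p)
# tin: bright top
for n,box in(("scene",(385,233,436,270)),("side",(280,266,330,300))):
    x0,y0,x1,y1=box; print(n); 
    for col in ([410] if n=="scene" else [305]): print(ims[n][y0-4:y1+20,col].sum(1).tolist())
np.set_printoptions(suppress=True)
E
python3 m3.py
python3 - <<'E'
import cv2,numpy as np
a=np.load("pics/scene0.npy")[215:300,380:440]; b=np.load("pics/side0.npy")[260:335,275:335]
f=lambda i:cv2.resize(i,(390,560),interpolation=0)
cv2.imwrite("pics/tin.png",np.hstack([f(a),f(b)])[:,:,::-1])
E
```

```text
crate walls from wrist, z=.06
[0.6055 0.1574 0.06  ]
[0.6163 0.0379 0.06  ]
[ 0.6275 -0.0813  0.06  ]
[ 0.6466 -0.2003  0.06  ]
walls scene
[ 0.6452 -0.2001  0.06  ]
[ 0.6342 -0.0828  0.06  ]
[0.6224 0.0371 0.06  ]
[0.608  0.1572 0.06  ]
tri [array([0.6061, 0.158 , 0.0562]), np.float64(0.0011)]
tri [array([0.6177, 0.0367, 0.0492]), np.float64(0.0004)]
tri [array([ 0.6295, -0.0853,  0.05  ]), np.float64(0.0015)]
tri [array([ 0.646 , -0.1994,  0.0615]), np.float64(0.0007)]
tub lid scene ((280.1120910644531, 234.0955047607422), (29.5424861907959, 34.869293212890625), 84.65742492675781)
lid side ((315.648681640625, 216.62606811523438), (17.01477813720703, 28.599361419677734), 87.85118103027344)
TUB (array([ 0.45451787, -0.12024661,  0.07036062]), np.float64(0.00491111702521542))
scene
[209, 189, 185, 186, 197, 252, 465, 614, 636, 627, 567, 390, 417, 622, 637, 634, 631, 627, 629, 635, 635, 639, 636, 637, 636, 635, 638, 640, 648, 648, 643, 633, 627, 609, 445, 350, 429, 600, 639, 637, 638, 619, 401, 435, 490, 515, 616, 611, 607, 606, 605, 605, 603, 601, 602, 603, 606, 598, 519, 505, 507]
side
[195, 199, 200, 199, 253, 364, 469, 532, 489, 437, 476, 555, 582, 590, 592, 595, 600, 589, 600, 604, 607, 603, 607, 601, 589, 559, 481, 383, 391, 484, 555, 557, 489, 367, 298, 301, 330, 350, 355, 380, 438, 470, 462, 448, 458, 454, 449, 453, 448, 451, 446, 448, 453, 443, 451, 452, 444, 447]
```

View pics/tin.png

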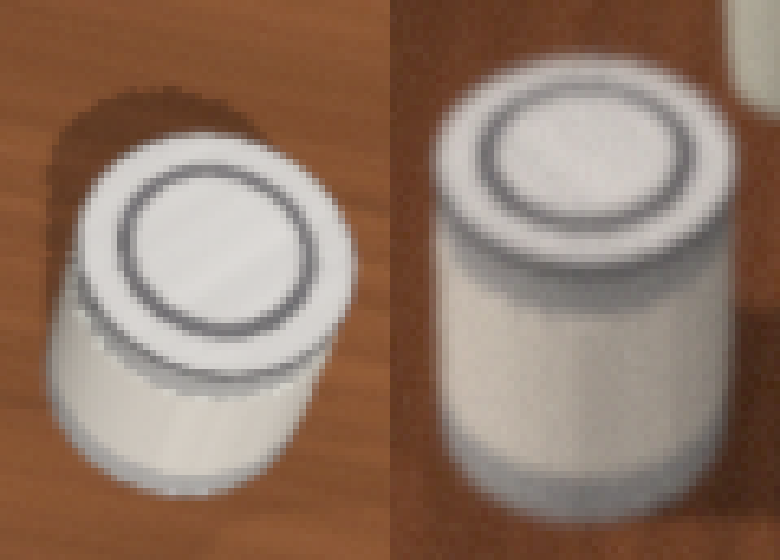

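```bash
python3 - <<'E'
from h import *
ci={n:camera_info(n) for n in ("scene","side","wrist")}
r=lambda n,*p:ray(ci[n],*p)
np.set_printoptions(suppress=True,precision=4)
print("TIN",tri(r("scene",413.3,253.2),r("side",305,281.2)))
for a,z in((("scene",413.3,253.2),.09),(("side",305,281.2),.09),(("scene",280.1,234.1),.068),(("side",315.6,219),.068),(("scene",259,286.5),.026),(("wrist",313,335),.026),(("wrist",397,333),.026),(("scene",250,324),.026),(("scene",246,337),.018),(("side",271,227),.026),(("scene",170,208),.025)): print(a,onz(ci[a[0]],*a[1:],z))
print("handle end tri",tri(r("scene",259,286.5),r("wrist",313,335)),tri(r("scene",250.5,324),r("wrist",397,333)))
# tray corners via mask, scene and side
for n,box in(("scene",(110,200,225,312)),("side",(250,178,342,212))):
    im=np.load(f"pics/{n}0.npy"); h=cv2.cvtColor(im,cv2.COLOR_RGB2HSV); m=((h[...,1]<40)&(h[...,2]>60)).astype(np.uint8); k=np.zeros_like(m); x0,y0,x1,y1=box; k[y0:y1,x0:x1]=m[y0:y1,x0:x1]
    c=max(cv2.findContours(k,0,1)[0],key=cv2.contourArea); q=cv2.approxPolyDP(cv2.convexHull(c),8,True)[:,0]; P=np.array([onz(ci[n],*p,.025) for p in q]); print(n,q.tolist(),P.tolist(),P.mean(0))
E
```

```text
TIN (array([0.4474, 0.1811, 0.0877]), np.float64(0.002296507235051391))
('scene', 413.3, 253.2) [0.45   0.1813 0.09  ]
('side', 305, 281.2) [0.4462 0.1829 0.09  ]
('scene', 280.1, 234.1) [ 0.4558 -0.1196  0.068 ]
('side', 315.6, 219) [ 0.4522 -0.1153  0.068 ]
('scene', 259, 286.5) [ 0.5753 -0.1381  0.026 ]
('wrist', 313, 335) [ 0.5713 -0.1355  0.026 ]
('wrist', 397, 333) [ 0.6588 -0.1331  0.026 ]
('scene', 250, 324) [ 0.6655 -0.1314  0.026 ]
('scene', 246, 337) [ 0.6926 -0.1328  0.018 ]
('side', 271, 227) [ 0.5716 -0.1325  0.026 ]
('scene', 170, 208) [ 0.4181 -0.4119  0.025 ]
handle end tri (array([ 0.5713, -0.1401,  0.0178]), np.float64(0.00047061492133115823)) (array([ 0.6613, -0.1341,  0.0197]), np.float64(0.005257404234948655))
scene [[162, 206], [218, 223], [179, 306], [116, 284]] [[0.41695738722002995, -0.4332088621278436, 0.025000000000000022], [0.4331997891271988, -0.2829635307056802, 0.025000000000000133], [0.6601510778298212, -0.2940523504891847, 0.025000000000000022], [0.6417566750802037, -0.44979080681589356, 0.025000000000000022]] [ 0.538 -0.365  0.025]
side [[255, 196], [267, 178], [336, 184], [326, 211]] [[0.6499725371901295, -0.3094155777078791, 0.025000000000000022], [0.637505831957796, -0.4406393984605457, 0.025000000000000022], [0.4159657089222369, -0.4249838026231987, 0.025000000000000133], [0.4337625643012576, -0.24221921592024165, 0.025000000000000022]] [ 0.5343 -0.3543  0.025 ]
```

apply_moves --plan '[{"tx": -0.85, "ty": 0.17}, {"tx": -0.85, "ty": 0.17}, {"tx": -0.85, "ty": 0.17}, {"tx": -0.85, "ty": 0.18}, {"spin": -0.97}, {"spin": -0.97}, {"spin": -0.97}, {"spin": -0.97}, {"spin": -0.97}, {"spin": -0.97}, {"spin": -0.97}, {"spin": -0.97}]' --gripper 0.7

```text
schema error: expected keys tx, ty, tz, spin
```

apply_moves --plan '[{"spin": -0.97}, {"spin": -0.97}, {"spin": -0.97}, {"spin": -0.97}, {"tz": 0.5}, {"tz": 0.5}, {}]'

```text
schema error: expected keys tx, ty, tz, spin
```

apply_moves --plan '[{"tx": -0.85, "ty": 0.17, "tz": 0, "spin": 0}, {"tx": -0.85, "ty": 0.17, "tz": 0, "spin": 0}, {"tx": -0.85, "ty": 0.17, "tz": 0, "spin": 0}, {"tx": -0.85, "ty": 0.18, "tz": 0, "spin": 0}, {"tx": 0, "ty": 0, "tz": 0, "spin": -0.97}, {"tx": 0, "ty": 0, "tz": 0, "spin": -0.97}, {"tx": 0, "ty": 0, "tz": 0, "spin": -0.97}, {"tx": 0, "ty": 0, "tz": 0, "spin": -0.97}, {"tx": 0, "ty": 0, "tz": 0, "spin": -0.97}, {"tx": 0, "ty": 0, "tz": 0, "spin": -0.97}, {"tx": 0, "ty": 0, "tz": 0, "spin": -0.97}, {"tx": 0, "ty": 0, "tz": 0, "spin": -0.97}]' --gripper 0.7

```text
time_s: 1.65
position: [0.6023, -0.1359, 0.2308]
tool_rot: [-0.751, -3.05, -0.0]
contact_force: [-0.2, 0.3, -0.6]
width: 0.0599
gripper_force: 0.0
```

apply_moves --plan '[{"tx": 0, "ty": 0, "tz": 0, "spin": -0.97}, {"tx": 0, "ty": 0, "tz": 0, "spin": -0.97}, {"tx": 0, "ty": 0, "tz": 0, "spin": -0.97}, {"tx": 0, "ty": 0, "tz": 0, "spin": -0.97}, {"tx": 0, "ty": 0, "tz": 0.5, "spin": 0}, {"tx": 0, "ty": 0, "tz": 0.5, "spin": 0}, {"tx": 0, "ty": 0, "tz": 0, "spin": 0}]'

```text
time_s: 2.52
position: [0.601, -0.1355, 0.1893]
tool_rot: [0.085, -3.136, -0.002]
contact_force: [0.4, 0.3, -0.4]
width: 0.0598
gripper_force: 0.0
```

```bash
python3 - <<'E'
from h import *
im,ci=snap("wrist"); save("w1",im); print(np.round(get_obs()["joint_pos"],3))
h=cv2.cvtColor(im,cv2.COLOR_RGB2HSV); m=((h[...,0]>15)&(h[...,0]<32)&(h[...,1]>60)&(h[...,2]>190)).astype(np.uint8)
k,l,s,c=cv2.connectedComponentsWithStats(m)
for i in range(1,k):
    if s[i,4]>200:
        b=cv2.boxPoints(cv2.minAreaRect(np.argwhere(l==i)[:,::-1].astype(np.float32))); print(s[i].tolist(),np.round(b).tolist(),np.round([onz(ci,*p,.026) for p in b],3).tolist())
E
```

```text
[-0.29   0.397  1.471 -0.     1.275 -1.916]
[300, 178, 31, 104, 463] [[299.0, 281.0], [302.0, 177.0], [331.0, 178.0], [327.0, 282.0]] [[0.658, -0.147, 0.026], [0.568, -0.149, 0.026], [0.567, -0.125, 0.026], [0.658, -0.122, 0.026]]
[534, 253, 76, 90, 4651] [[534.0, 253.0], [609.0, 252.0], [610.0, 341.0], [535.0, 342.0]] [[0.622, 0.054, 0.026], [0.618, 0.118, 0.026], [0.702, 0.142, 0.026], [0.707, 0.073, 0.026]]
[388, 269, 18, 124, 367] [[388.0, 269.0], [405.0, 269.0], [405.0, 392.0], [388.0, 392.0]] [[0.643, -0.07, 0.026], [0.642, -0.055, 0.026], [0.767, -0.041, 0.026], [0.768, -0.057, 0.026]]
[240, 270, 139, 128, 390] [[238.0, 275.0], [378.0, 270.0], [382.0, 392.0], [242.0, 397.0]] [[0.656, -0.201, 0.026], [0.644, -0.079, 0.026], [0.769, -0.062, 0.026], [0.782, -0.197, 0.026]]
[549, 347, 74, 12, 583] [[549.0, 349.0], [622.0, 346.0], [622.0, 356.0], [549.0, 359.0]] [[0.713, 0.088, 0.026], [0.707, 0.154, 0.026], [0.717, 0.157, 0.026], [0.724, 0.09, 0.026]]
[257, 354, 114, 12, 956] [[257.0, 356.0], [370.0, 354.0], [370.0, 363.0], [257.0, 365.0]] [[0.736, -0.183, 0.026], [0.727, -0.078, 0.026], [0.737, -0.077, 0.026], [0.746, -0.183, 0.026]]
[569, 364, 71, 12, 323] [[569.0, 374.0], [569.0, 364.0], [639.0, 367.0], [639.0, 377.0]] [[0.739, 0.112, 0.026], [0.728, 0.11, 0.026], [0.728, 0.177, 0.026], [0.739, 0.179, 0.026]]
[253, 370, 122, 14, 809] [[253.0, 373.0], [374.0, 370.0], [374.0, 380.0], [253.0, 383.0]] [[0.754, -0.187, 0.026], [0.744, -0.073, 0.026], [0.755, -0.072, 0.026], [0.765, -0.186, 0.026]]
[107, 456, 14, 24, 223] [[106.0, 457.0], [118.0, 456.0], [120.0, 479.0], [108.0, 480.0]] [[0.86, -0.335, 0.026], [0.858, -0.322, 0.026], [0.888, -0.323, 0.026], [0.89, -0.335, 0.026]]
```

View pics/w1.png

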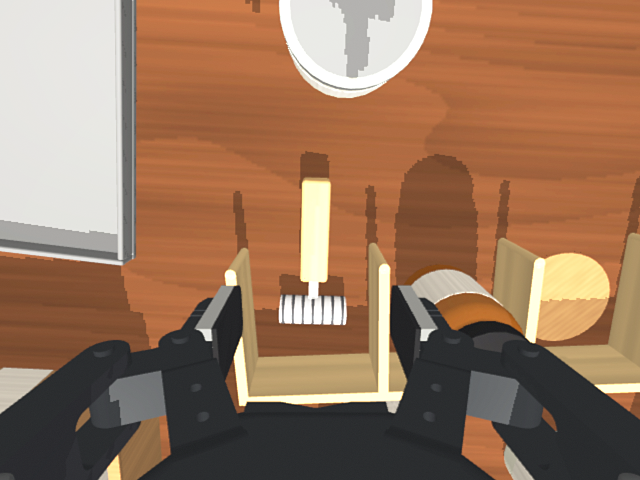

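apply_moves --plan '[{"tx": 0, "ty": 0, "tz": 0.95, "spin": 0}, {"tx": 0, "ty": 0, "tz": 0.95, "spin": 0}, {"tx": 0, "ty": 0, "tz": 0.95, "spin": 0}, {"tx": 0, "ty": 0, "tz": 0.95, "spin": 0}, {"tx": 0, "ty": 0, "tz": 0.4, "spin": 0}, {"tx": 0, "ty": 0, "tz": 0.35, "spin": 0}, {"tx": 0, "ty": 0, "tz": 0, "spin": 0}, {"tx": 0, "ty": 0, "tz": 0, "spin": 0}]'

```text
time_s: 3.58
position: [0.6037, -0.1363, 0.0105]
tool_rot: [-0.086, 3.138, -0.001]
contact_force: [-0.2, -0.3, -0.1]
width: 0.0597
gripper_force: 0.0
```

apply_moves --plan '[{"tx": 0, "ty": 0, "tz": 0, "spin": 0}, {"tx": 0, "ty": 0, "tz": 0, "spin": 0}, {"tx": 0, "ty": 0, "tz": 0, "spin": 0}, {"tx": 0, "ty": 0, "tz": 0, "spin": 0}, {"tx": 0, "ty": 0, "tz": 0, "spin": 0}, {"tx": 0, "ty": 0, "tz": 0, "spin": 0}]' --gripper 0.1 --force 80

```text
time_s: 4.32
position: [0.6034, -0.1363, 0.0105]
tool_rot: [-0.085, 3.139, -0.001]
contact_force: [-0.3, -0.8, 5.5]
width: 0.0224
gripper_force: 80.8
```

apply_moves --plan '[{"tx": 0, "ty": 0, "tz": -0.5, "spin": 0}, {"tx": 0, "ty": 0, "tz": -1, "spin": 0}, {"tx": 0, "ty": 0, "tz": -1, "spin": 0}, {"tx": 0.42, "ty": -0.76, "tz": 0, "spin": 0}, {"tx": 0.42, "ty": -0.77, "tz": 0, "spin": 0}, {"tx": 0.42, "ty": -0.77, "tz": 0, "spin": 0}, {"tx": 0.42, "ty": -0.77, "tz": 0, "spin": 0}, {"tx": 0.42, "ty": -0.77, "tz": 0, "spin": 0}, {"tx": 0.42, "ty": -0.77, "tz": 0, "spin": 0}, {"tx": 0.41, "ty": -0.76, "tz": 0, "spin": 0}, {"tx": 0, "ty": 0, "tz": 0, "spin": 1}, {"tx": 0, "ty": 0, "tz": 0, "spin": 0}]'

```text
time_s: 5.82
position: [0.4966, -0.357, 0.109]
tool_rot: [-0.133, -3.138, -0.001]
contact_force: [0.1, 0.1, -0.8]
width: 0.022
gripper_force: 79.8
```

```bash
python3 - <<'E'
from h import *
o=get_obs(); print(o["position"],o["width"],o["gripper_force"])
a,_=snap("scene"); b,_=snap("side"); A=cv2.resize(a[180:380,90:330],(400,333)); B=cv2.resize(b[120:300,180:396],(400,333)); save("carry",np.hstack([A,B]))
E
```

```text
[ 0.49662506 -0.35704889  0.10896344] 0.022043284471562678 79.76269841194153
```

View pics/carry.png

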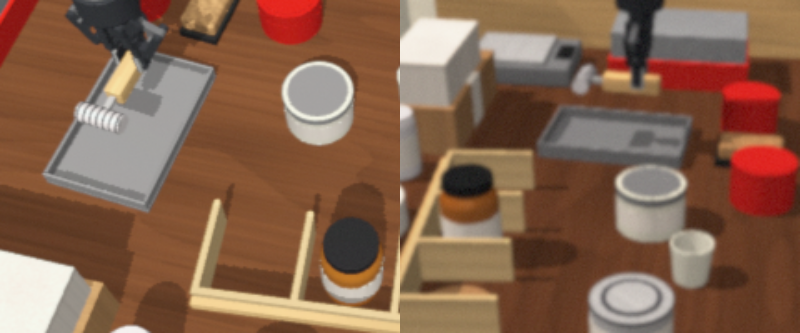

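apply_moves --plan '[{"tx": 0, "ty": 0, "tz": 0.8, "spin": 0}, {"tx": 0, "ty": 0, "tz": 0.8, "spin": 0}, {"tx": 0, "ty": 0, "tz": 0.5, "spin": 0}, {"tx": 0, "ty": 0, "tz": 0.18, "spin": 0}, {"tx": 0, "ty": 0, "tz": 0, "spin": 0}, {"tx": 0, "ty": 0, "tz": 0, "spin": 0}]'

```text
time_s: 6.68
position: [0.4981, -0.3573, 0.0191]
tool_rot: [0.133, 3.137, -0.002]
contact_force: [-1.1, 0.4, -0.9]
width: 0.0218
gripper_force: 79.9
```

apply_moves --plan '[{"tx": 0, "ty": 0, "tz": 0, "spin": 0}, {"tx": 0, "ty": 0, "tz": 0, "spin": 0}, {"tx": 0, "ty": 0, "tz": 0, "spin": 0}, {"tx": 0, "ty": 0, "tz": -0.8, "spin": 0}, {"tx": 0, "ty": 0, "tz": -1, "spin": 0}, {"tx": 0, "ty": 0, "tz": -1, "spin": 0}, {"tx": 0, "ty": 0, "tz": -1, "spin": 0}, {"tx": 0, "ty": 0, "tz": 0, "spin": 0}]' --gripper 0.65

```text
time_s: 7.68
position: [0.4994, -0.3587, 0.1743]
tool_rot: [0.134, 3.132, -0.008]
contact_force: [0.5, -0.1, -0.6]
width: 0.0556
gripper_force: 0.0
```

```bash
python3 - <<'E'
from h import *
np.set_printoptions(suppress=True,precision=4)
o=get_obs(); print(o["position"],o["width"],o["joint_pos"])
im,ci=snap("scene"); np.save("pics/scene1.npy",im); save("s1",im)
hs=cv2.cvtColor(im,cv2.COLOR_RGB2HSV); m=((hs[...,0]>12)&(hs[...,0]<32)&(hs[...,1]>60)&(hs[...,2]>190)).astype(np.uint8); m[:, :110]=0;m[:,225:]=0;m[:205]=0;m[312:]=0
p=np.argwhere(m)[:,::-1]; 
if len(p)>20:
  b=cv2.boxPoints(cv2.minAreaRect(p.astype(np.float32))); print(len(p),b.tolist(),[onz(ci,*q,.03)[:2] for q in b])
# crate frame helper
th=.109; R=np.array([[np.cos(th),-np.sin(th)],[np.sin(th),np.cos(th)]]); O=np.array([.6855,-.0153])
for n,q in dict(tin=(.448,.182),tub=(.454,-.118),cup=(.387,.015),red=(.301,-.205)).items(): print(n,R.T@(np.array(q)-O))
E
```

```text
[ 0.4994 -0.3587  0.1743] 0.05564621179678017 [-0.6916  0.403   1.5064  0.      1.2236 -2.1771]
403 [[154.55352783203125, 238.82725524902344], [185.81436157226562, 224.29759216308594], [224.84909057617188, 308.28143310546875], [193.5882568359375, 322.81109619140625]] [array([ 0.5133, -0.4109]), array([ 0.4576, -0.3546]), array([ 0.6446, -0.194 ]), array([ 0.6917, -0.2478])]
tin [-0.2146  0.222 ]
tub [-0.2413 -0.0769]
cup [-0.2934  0.0626]
red [-0.4029 -0.1467]
```

apply_moves --plan '[{"tx": 0.446, "ty": 0.877, "tz": 0, "spin": 0}, {"tx": 0.446, "ty": 0.877, "tz": 0, "spin": 0}, {"tx": 0.446, "ty": 0.877, "tz": 0, "spin": 0}, {"tx": 0.446, "ty": 0.877, "tz": 0, "spin": 0}, {"tx": 0.446, "ty": 0.877, "tz": 0, "spin": 0}, {"tx": 0.446, "ty": 0.877, "tz": 0, "spin": 0}, {"tx": 0.446, "ty": 0.877, "tz": 0, "spin": 0}, {"tx": 0, "ty": 0, "tz": 0, "spin": 0.575}, {"tx": 0, "ty": 0, "tz": 0, "spin": 0.575}, {"tx": 0, "ty": 0, "tz": 0, "spin": 0}, {"tx": 0, "ty": 0, "tz": 0, "spin": 0}]'

```text
time_s: 9.1
position: [0.3932, -0.1014, 0.1694]
tool_rot: [-0.383, -3.116, -0.001]
contact_force: [0.6, 0.9, 0.0]
width: 0.0557
gripper_force: 0.0
```

```bash
python3 - <<'E'
from h import *
np.set_printoptions(suppress=True,precision=4)
o=get_obs(); print(o["position"],o["joint_pos"])
im,_=snap("scene"); im2,_=snap("wrist"); save("s2",np.hstack([cv2.resize(im[120:420,90:490],(400,300)),cv2.resize(im2,(400,300))]))
E
```

```text
[ 0.3932 -0.1014  0.1694] [-0.3566  0.1365  1.9233  0.      1.0836 -1.6829]
```

View pics/s2.png

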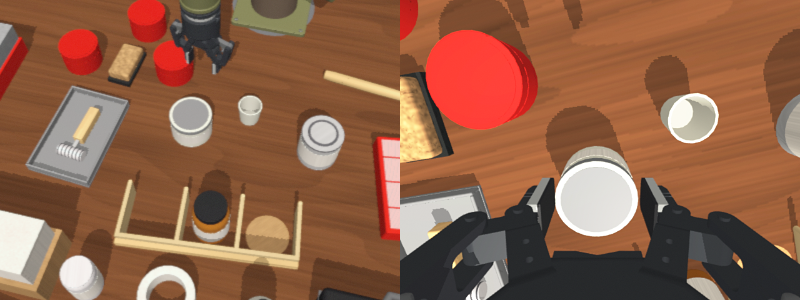

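apply_moves --plan '[{"tx": 0, "ty": 0, "tz": 0.8, "spin": 0}, {"tx": 0, "ty": 0, "tz": 0.8, "spin": 0}, {"tx": 0, "ty": 0, "tz": 0.8, "spin": 0}, {"tx": 0, "ty": 0, "tz": 0.6, "spin": 0}, {"tx": 0, "ty": 0, "tz": 0.4, "spin": 0}, {"tx": 0, "ty": 0, "tz": 0, "spin": 0}, {"tx": 0, "ty": 0, "tz": 0, "spin": 0}]'

```text
time_s: 10.07
position: [0.3941, -0.1018, 0.0344]
tool_rot: [0.385, 3.117, -0.0]
contact_force: [0.3, 0.0, -1.2]
width: 0.0552
gripper_force: 0.0
```

apply_moves --plan '[{"tx": -0.2, "ty": 0, "tz": 0, "spin": 0}, {"tx": -0.2, "ty": 0, "tz": 0, "spin": 0}, {"tx": -0.2, "ty": 0, "tz": 0, "spin": 0}, {"tx": -0.2, "ty": 0, "tz": 0, "spin": 0}, {"tx": -0.2, "ty": 0, "tz": 0, "spin": 0}, {"tx": -0.2, "ty": 0, "tz": 0, "spin": 0}, {"tx": -0.2, "ty": 0, "tz": 0, "spin": 0}, {"tx": -0.2, "ty": 0, "tz": 0, "spin": 0}]'

```text
time_s: 11.08
position: [0.4563, -0.1173, 0.0341]
tool_rot: [-0.385, -3.118, -0.0]
contact_force: [-4.1, 1.5, 3.3]
width: 0.0558
gripper_force: 2.4
```

```bash
cat > tub.py <<'E'
import sys
from h import *
np.set_printoptions(suppress=True,precision=4)
th=.109; R=np.array([[np.cos(th),-np.sin(th)],[np.sin(th),np.cos(th)]]); O=np.array([.6855,-.0153])
o=get_obs(); p=o["position"]; a=2*np.arctan2(o["tool_rot"][1],o["tool_rot"][0])+np.pi; print("tool",p,"heading deg",(np.degrees(a)+180)%360-180,"crate",R.T@(p[:2]-O))
im,ci=snap("scene"); h=cv2.cvtColor(im,cv2.COLOR_RGB2HSV).astype(int)
def lid(q,zt,grey):
    u,v=map(int,proj(ci,[*q,zt])); m=np.zeros(im.shape[:2],np.uint8); s=slice(max(v-26,0),v+27),slice(u-26,u+27)
    m[s]=((h[...,1]<25)&((abs(h[...,2]-165)<16) if grey else (h[...,2]>170)))[s]
    c=max(cv2.findContours(cv2.morphologyEx(m,cv2.MORPH_OPEN,np.ones((3,3))),0,1)[0],key=cv2.contourArea); e=cv2.fitEllipse(cv2.convexHull(c)); g=onz(ci,*e[0],zt)[:2]
    print(e,"world",g,"crate",R.T@(g-O)); return g
g=lid(eval(sys.argv[1]),.068,1) if sys.argv[2]=="tub" else lid(eval(sys.argv[1]),.09,0)
d=g-p[:2]; print("from tool: along %.4f left %.4f"%(d@[np.cos(a),np.sin(a)],d@[-np.sin(a),np.cos(a)]))
save("last",im)
E
python3 tub.py "(.49,-.13)" tub
```

```text
tool [ 0.4563 -0.1173  0.0341] heading deg -14.078754571112029 crate [-0.239  -0.0764]
((269.3733825683594, 251.51327514648438), (31.041120529174805, 36.001895904541016), 80.97583770751953) world [ 0.506  -0.1308] crate [-0.191  -0.0953]
from tool: along 0.0515 left -0.0010
```

apply_moves --plan '[{"tx": -0.25, "ty": 0, "tz": 0, "spin": 0}, {"tx": -0.25, "ty": 0, "tz": 0, "spin": 0}, {"tx": -0.25, "ty": 0, "tz": 0, "spin": 0}, {"tx": -0.25, "ty": 0, "tz": 0, "spin": 0}, {"tx": -0.25, "ty": 0, "tz": 0, "spin": 0}, {"tx": -0.25, "ty": 0, "tz": 0, "spin": 0}, {"tx": -0.25, "ty": 0, "tz": 0, "spin": 0}, {"tx": 0, "ty": 0, "tz": 0, "spin": 0}, {"tx": 0, "ty": 0, "tz": 0, "spin": 0}]'

```text
time_s: 12.25
position: [0.5243, -0.1344, 0.0343]
tool_rot: [0.385, 3.117, -0.0]
contact_force: [0.3, -0.5, -0.2]
width: 0.0556
gripper_force: 0.0
```

```bash
python3 tub.py "(.57,-.145)" tub
```

```text
tool [ 0.5243 -0.1344  0.0343] heading deg -14.079760907436594 crate [-0.1732 -0.1008]
((252.4917449951172, 277.146240234375), (32.84628677368164, 37.490726470947266), 75.6039810180664) world [ 0.5765 -0.1486] crate [-0.1228 -0.1207]
from tool: along 0.0541 left -0.0011
```

apply_moves --plan '[{"tx": 0.6, "ty": 0, "tz": 0, "spin": 0}, {"tx": 0, "ty": 0, "tz": 0, "spin": -0.84}, {"tx": 0, "ty": 0, "tz": 0, "spin": -0.85}, {"tx": 0, "ty": 0, "tz": 0, "spin": -0.85}, {"tx": 0, "ty": -0.33, "tz": 0, "spin": 0}, {"tx": 0, "ty": -0.33, "tz": 0, "spin": 0}, {"tx": -0.3, "ty": 0, "tz": 0, "spin": 0}, {"tx": -0.3, "ty": 0, "tz": 0, "spin": 0}, {"tx": -0.2, "ty": 0, "tz": 0, "spin": 0}, {"tx": -0.2, "ty": 0, "tz": 0, "spin": 0}, {"tx": -0.2, "ty": 0, "tz": 0, "spin": 0}, {"tx": -0.2, "ty": 0, "tz": 0, "spin": 0}]'

```text
time_s: 13.8
position: [0.5594, -0.1482, 0.034]
tool_rot: [0.171, -3.137, -0.0]
contact_force: [-2.0, -0.1, 0.9]
width: 0.0554
gripper_force: 1.6
```

apply_moves --plan '[{"tx": -0.2, "ty": 0, "tz": 0, "spin": 0}, {"tx": -0.2, "ty": 0, "tz": 0, "spin": 0}, {"tx": -0.2, "ty": 0, "tz": 0, "spin": 0}, {"tx": -0.2, "ty": 0, "tz": 0, "spin": 0}, {"tx": 0, "ty": 0, "tz": 0, "spin": 0}]'

```text
time_s: 14.42
position: [0.5925, -0.1451, 0.0342]
tool_rot: [-0.171, 3.135, -0.001]
contact_force: [-0.3, -0.4, 0.2]
width: 0.0553
gripper_force: 0.0
```

```bash
python3 tub.py "(.63,-.14)" tub
```

```text
tool [ 0.5925 -0.1451  0.0342] heading deg 6.247862651768628 crate [-0.1066 -0.1189]
((246.592529296875, 305.85943603515625), (35.11663818359375, 38.89122009277344), 69.28530883789062) world [ 0.6442 -0.141 ] crate [-0.0547 -0.1204]
from tool: along 0.0519 left -0.0015
```

apply_moves --plan '[{"tx": -0.2, "ty": 0, "tz": 0, "spin": 0}, {"tx": -0.2, "ty": 0, "tz": 0, "spin": 0}, {"tx": -0.2, "ty": 0, "tz": 0, "spin": 0}, {"tx": -0.2, "ty": 0, "tz": 0, "spin": 0}, {"tx": -0.2, "ty": 0, "tz": 0, "spin": 0}, {"tx": -0.2, "ty": 0, "tz": 0, "spin": 0}, {"tx": -0.15, "ty": 0, "tz": 0, "spin": 0}, {"tx": 0, "ty": 0, "tz": 0, "spin": 0}, {"tx": 0, "ty": 0, "tz": 0, "spin": 0}]'

```text
time_s: 15.6
position: [0.6451, -0.1392, 0.0342]
tool_rot: [-0.171, 3.136, -0.0]
contact_force: [0.3, 0.3, 0.7]
width: 0.0555
gripper_force: 0.0
```

```bash
python3 tub.py "(.70,-.135)" tub
```

```text
tool [ 0.6451 -0.1392  0.0342] heading deg 6.240486621316563 crate [-0.0537 -0.1188]
((241.63323974609375, 329.8145751953125), (36.8209114074707, 40.33756637573242), 61.85443115234375) world [ 0.6973 -0.135 ] crate [-0.0013 -0.1203]
from tool: along 0.0523 left -0.0015
```

apply_moves --plan '[{"tx": 0.5, "ty": 0, "tz": 0, "spin": 0}, {"tx": 0.75, "ty": 0, "tz": 0, "spin": 0}, {"tx": 0.75, "ty": 0, "tz": 0, "spin": 0}, {"tx": 0, "ty": 0, "tz": -1, "spin": 0}, {"tx": 0, "ty": 0, "tz": -1, "spin": 0}, {"tx": 0, "ty": 0, "tz": -1, "spin": 0}, {"tx": 0, "ty": 0, "tz": -0.4, "spin": 0}, {"tx": 0, "ty": 0, "tz": 0, "spin": 0}]'

```text
time_s: 16.65
position: [0.5656, -0.1481, 0.171]
tool_rot: [-0.171, 3.134, -0.002]
contact_force: [0.0, -0.5, -0.5]
width: 0.055
gripper_force: 0.0
```

apply_moves --plan '[{"tx": 0.305, "ty": 0.964, "tz": 0, "spin": 0}, {"tx": 0.305, "ty": 0.964, "tz": 0, "spin": 0}, {"tx": 0.305, "ty": 0.964, "tz": 0, "spin": 0}, {"tx": 0.305, "ty": 0.964, "tz": 0, "spin": 0}, {"tx": 0.305, "ty": 0.964, "tz": 0, "spin": 0}, {"tx": 0.305, "ty": 0.964, "tz": 0, "spin": 0}, {"tx": 0.305, "ty": 0.964, "tz": 0, "spin": 0}, {"tx": 0.305, "ty": 0.964, "tz": 0, "spin": 0}, {"tx": 0.305, "ty": 0.964, "tz": 0, "spin": 0}, {"tx": 0.305, "ty": 0.964, "tz": 0, "spin": 0}]'

```text
time_s: 17.9
position: [0.3998, 0.2227, 0.1681]
tool_rot: [0.171, -3.133, 0.002]
contact_force: [0.9, 0.7, 0.1]
width: 0.0556
gripper_force: 0.0
```

apply_moves --plan '[{"tx": 0, "ty": 0, "tz": 0, "spin": 0.99}, {"tx": 0, "ty": 0, "tz": 0, "spin": 0.99}, {"tx": 0, "ty": 0, "tz": 0, "spin": 0.99}, {"tx": 0, "ty": 0, "tz": 0, "spin": 0.99}, {"tx": 0, "ty": 0, "tz": 0, "spin": 0.99}, {"tx": 0, "ty": 0, "tz": 0, "spin": 0.99}, {"tx": 0, "ty": 0, "tz": 0, "spin": 0}, {"tx": 0, "ty": 0, "tz": 0, "spin": 0}]'

```text
time_s: 18.9
position: [0.401, 0.2219, 0.169]
tool_rot: [-1.104, -2.94, 0.002]
contact_force: [0.1, -0.3, 0.3]
width: 0.0554
gripper_force: 0.0
```

```bash
python3 tub.py "(.448,.182)" tin; python3 - <<'E'
from h import *
im,_=snap("scene"); im2,_=snap("wrist"); save("s3",np.hstack([cv2.resize(im[120:420,90:490],(400,300)),cv2.resize(im2,(400,300))]))
E
```

```text
tool [0.401  0.2219 0.169 ] heading deg -41.15725334571795 crate [-0.257   0.2667]
((412.8385925292969, 253.08746337890625), (34.9853401184082, 42.32929229736328), 107.71891784667969) world [0.45   0.1803] crate [-0.2128  0.22  ]
from tool: along 0.0642 left 0.0009
```

View pics/s3.png

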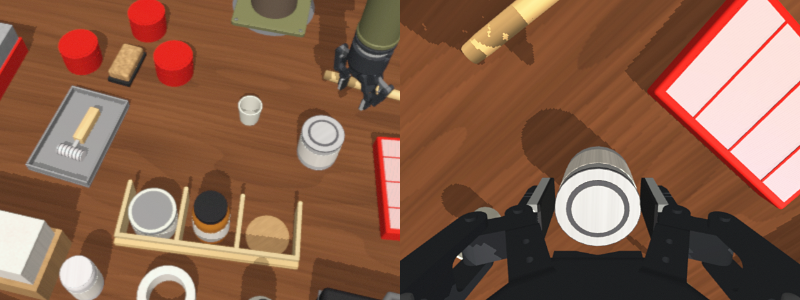

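apply_moves --plan '[{"tx": 0, "ty": 0, "tz": 0.8, "spin": 0}, {"tx": 0, "ty": 0, "tz": 0.8, "spin": 0}, {"tx": 0, "ty": 0, "tz": 0.8, "spin": 0}, {"tx": 0, "ty": 0, "tz": 0.6, "spin": 0}, {"tx": 0, "ty": 0, "tz": 0.3, "spin": 0}, {"tx": 0, "ty": 0, "tz": 0, "spin": 0}, {"tx": 0, "ty": 0, "tz": 0, "spin": 0}]'

```text
time_s: 19.92
position: [0.4025, 0.2225, 0.0388]
tool_rot: [1.107, 2.939, 0.002]
contact_force: [0.8, -0.7, 0.1]
width: 0.0555
gripper_force: 0.0
```

apply_moves --plan '[{"tx": -0.2, "ty": 0, "tz": 0, "spin": 0}, {"tx": -0.2, "ty": 0, "tz": 0, "spin": 0}, {"tx": -0.2, "ty": 0, "tz": 0, "spin": 0}, {"tx": -0.2, "ty": 0, "tz": 0, "spin": 0}, {"tx": -0.2, "ty": 0, "tz": 0, "spin": 0}, {"tx": -0.2, "ty": 0, "tz": 0, "spin": 0}, {"tx": -0.2, "ty": 0, "tz": 0, "spin": 0}, {"tx": -0.2, "ty": 0, "tz": 0, "spin": 0}, {"tx": -0.2, "ty": 0, "tz": 0, "spin": 0}]'

```text
time_s: 21.05
position: [0.4548, 0.1748, 0.0385]
tool_rot: [-1.108, -2.937, -0.001]
contact_force: [-4.7, 3.5, 4.5]
width: 0.0555
gripper_force: 2.0
```

```bash
python3 tub.py "(.492,.143)" tin
```

```text
tool [0.4548 0.1748 0.0385] heading deg -41.33950414379274 crate [-0.2086  0.2141]
((392.8057861328125, 266.1395568847656), (36.25635528564453, 42.80909729003906), 107.7196273803711) world [0.4925 0.1422] crate [-0.1747  0.1775]
from tool: along 0.0499 left 0.0004
```

apply_moves --plan '[{"tx": -0.2, "ty": 0, "tz": 0, "spin": 0}, {"tx": -0.2, "ty": 0, "tz": 0, "spin": 0}, {"tx": -0.2, "ty": 0, "tz": 0, "spin": 0}, {"tx": -0.2, "ty": 0, "tz": 0, "spin": 0}, {"tx": -0.2, "ty": 0, "tz": 0, "spin": 0}, {"tx": -0.2, "ty": 0, "tz": 0, "spin": 0}, {"tx": -0.2, "ty": 0, "tz": 0, "spin": 0}, {"tx": -0.2, "ty": 0, "tz": 0, "spin": 0}, {"tx": -0.2, "ty": 0, "tz": 0, "spin": 0}, {"tx": 0, "ty": 0, "tz": 0, "spin": 0}, {"tx": 0, "ty": 0, "tz": 0, "spin": 0}]'

```text
time_s: 22.48
position: [0.5098, 0.1268, 0.0381]
tool_rot: [-1.108, -2.94, 0.001]
contact_force: [-2.0, -0.3, 1.6]
width: 0.0556
gripper_force: 0.0
```

```bash
python3 tub.py "(.55,.09)" tin
```

```text
tool [0.5098 0.1268 0.0381] heading deg -41.28713897012693 crate [-0.1592  0.1604]
((366.44879150390625, 283.76593017578125), (38.256282806396484, 43.44743728637695), 105.19186401367188) world [0.5474 0.0941] crate [-0.1253  0.1238]
from tool: along 0.0499 left 0.0003
```

apply_moves --plan '[{"tx": 0.6, "ty": 0, "tz": 0, "spin": 0}, {"tx": 0.6, "ty": 0, "tz": 0, "spin": 0}, {"tx": 0, "ty": 0, "tz": 0, "spin": -0.99}, {"tx": 0, "ty": 0, "tz": 0, "spin": -0.99}, {"tx": 0, "ty": 0, "tz": 0, "spin": -0.99}, {"tx": 0, "ty": 0, "tz": 0, "spin": -0.99}, {"tx": 0, "ty": 0, "tz": 0, "spin": -0.99}, {"tx": 0, "ty": 0, "tz": 0, "spin": -0.99}, {"tx": 0.3, "ty": -0.3, "tz": 0, "spin": 0}, {"tx": 0, "ty": -0.8, "tz": 0, "spin": 0}, {"tx": 0, "ty": -0.8, "tz": 0, "spin": 0}, {"tx": 0, "ty": 0, "tz": 0, "spin": 0}]'

```text
time_s: 24.02
position: [0.4688, 0.0804, 0.0381]
tool_rot: [0.163, -3.136, 0.001]
contact_force: [0.9, 0.8, 0.9]
width: 0.0554
gripper_force: 0.0
```

```bash
python3 tub.py "(.547,.094)" tin
```

```text
tool [0.4688 0.0804 0.0381] heading deg 5.9526725553842255 crate [-0.205   0.1187]
((366.4884948730469, 283.7274475097656), (38.232505798339844, 43.5267219543457), 103.71115112304688) world [0.5473 0.0942] crate [-0.1254  0.1239]
from tool: along 0.0795 left 0.0055
```

apply_moves --plan '[{"tx": -0.3, "ty": 0, "tz": 0, "spin": 0}, {"tx": -0.3, "ty": 0, "tz": 0, "spin": 0}, {"tx": -0.2, "ty": 0, "tz": 0, "spin": 0}, {"tx": -0.2, "ty": 0, "tz": 0, "spin": 0}, {"tx": -0.2, "ty": 0, "tz": 0, "spin": 0}, {"tx": -0.2, "ty": 0, "tz": 0, "spin": 0}, {"tx": -0.2, "ty": 0, "tz": 0, "spin": 0}, {"tx": -0.2, "ty": 0, "tz": 0, "spin": 0}, {"tx": -0.2, "ty": 0, "tz": 0, "spin": 0}, {"tx": -0.2, "ty": 0, "tz": 0, "spin": 0}, {"tx": 0, "ty": 0, "tz": 0, "spin": 0}, {"tx": 0, "ty": 0, "tz": 0, "spin": 0}]'

```text
time_s: 25.58
position: [0.5573, 0.0919, 0.0378]
tool_rot: [0.171, -3.136, -0.0]
contact_force: [-1.8, 0.4, 0.7]
width: 0.0556
gripper_force: 0.0
```

```bash
python3 tub.py "(.61,.10)" tin
```

```text
tool [0.5573 0.0919 0.0378] heading deg 6.257839374567226 crate [-0.1158  0.1205]
((362.5274658203125, 309.3527526855469), (40.584877014160156, 44.89067077636719), 108.21829223632812) world [0.6069 0.0963] crate [-0.066   0.1195]
from tool: along 0.0498 left -0.0011
```

apply_moves --plan '[{"tx": -0.2, "ty": 0, "tz": 0, "spin": 0}, {"tx": -0.2, "ty": 0, "tz": 0, "spin": 0}, {"tx": -0.2, "ty": 0, "tz": 0, "spin": 0}, {"tx": -0.2, "ty": 0, "tz": 0, "spin": 0}, {"tx": -0.2, "ty": 0, "tz": 0, "spin": 0}, {"tx": -0.2, "ty": 0, "tz": 0, "spin": 0}, {"tx": -0.2, "ty": 0, "tz": 0, "spin": 0}, {"tx": -0.15, "ty": 0, "tz": 0, "spin": 0}, {"tx": -0.1, "ty": 0, "tz": 0, "spin": 0}, {"tx": 0, "ty": 0, "tz": 0, "spin": 0}, {"tx": 0, "ty": 0, "tz": 0, "spin": 0}]'

```text
time_s: 27.0
position: [0.6242, 0.0988, 0.0384]
tool_rot: [-0.171, 3.135, 0.0]
contact_force: [-1.6, 0.2, -0.4]
width: 0.0556
gripper_force: 0.0
```

```bash
python3 tub.py "(.672,.104)" tin
```

```text
tool [0.6242 0.0988 0.0384] heading deg 6.24120542664582 crate [-0.0485  0.1201]
((360.0114440917969, 340.5215148925781), (43.42975616455078, 46.74288558959961), 113.0008544921875) world [0.6737 0.1031] crate [0.0012 0.119 ]
from tool: along 0.0496 left -0.0011
```

apply_moves --plan '[{"tx": 0.5, "ty": 0, "tz": 0, "spin": 0}, {"tx": 0.75, "ty": 0, "tz": 0, "spin": 0}, {"tx": 0.75, "ty": 0, "tz": 0, "spin": 0}, {"tx": 0.75, "ty": 0, "tz": -0.5, "spin": 0}, {"tx": 0.5, "ty": 0, "tz": -1, "spin": 0}, {"tx": 0, "ty": 0, "tz": -1, "spin": 0}, {"tx": 0, "ty": 0, "tz": -1, "spin": 0}, {"tx": 0, "ty": 0, "tz": 0, "spin": 0}, {"tx": 0, "ty": 0, "tz": 0, "spin": 0}]'

```text
time_s: 28.18
position: [0.4944, 0.0846, 0.1783]
tool_rot: [-0.171, 3.135, 0.0]
contact_force: [0.4, 0.5, -0.1]
width: 0.0556
gripper_force: 0.0
```

```bash
python3 tub.py "(.672,.104)" tin;python3 tub.py "(.698,-.135)" tub; python3 - <<'E'
from h import *
a,_=snap("scene"); b,_=snap("side"); save("fin",np.hstack([cv2.resize(a[190:390,110:410],(420,280)),cv2.resize(b[150:330,140:380],(373,280))]))
E
```

```text
tool [0.4944 0.0846 0.1783] heading deg 6.236487787654141 crate [-0.1791  0.1201]
((360.0035095214844, 340.4551086425781), (43.52304458618164, 46.7921257019043), 114.92720031738281) world [0.6736 0.103 ] crate [0.001  0.1189]
from tool: along 0.1801 left -0.0012
tool [0.4937 0.0846 0.1775] heading deg 6.2410124484986795 crate [-0.1798  0.1202]
((241.58702087402344, 329.8313903808594), (36.79169845581055, 40.48394775390625), 61.77467346191406) world [ 0.6973 -0.1351] crate [-0.0013 -0.1204]
from tool: along 0.1785 left -0.2405
```

View pics/fin.png

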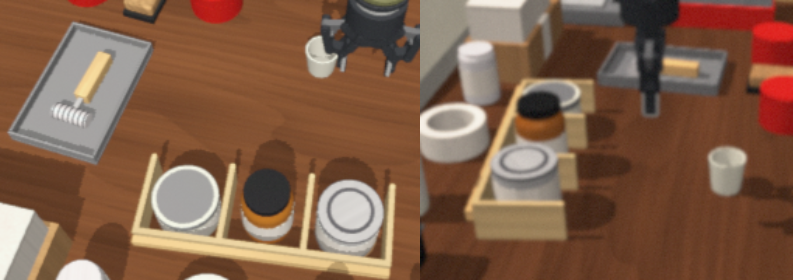

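```bash
python3 -c "
from bench import *
print(job_done())"
```

```text
the job is handed in; nothing more can be done
None
```

I handed the job in at about 28 s of the 70 s limit, and no verdict came back. The last pictures show the roller flat in the tray and the tub and tin standing in the right and left bays, each within about 1.5 mm of bay centre. The jar and cup look where they were. The sanding block and hammer were never approached, though I did not re-measure any of these four.

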